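# Set out covered tumblers on a hotel room's drinks counter

## Robot

A 7-joint arm with a two-finger parallel gripper is mounted at the origin on the work surface. World frame = base frame: x ahead of the robot, y to its left, z up, the work surface at z = 0. Lengths are in m, angles in rad, forces in N, time in s.
With the tool pointing down it reaches from about 0.425 to 0.875 m from the base axis. Payload 4.7 kg.
Tool frame: the origin (TCP) lies between the finger pads; the fingertips stand 14 mm ahead of it and the grasp point (between the pads) lies 5 mm behind it; z points along the fingers, y is the direction in which the jaws open and shut (so a half turn about z gives the same grasp; the last joint's range is limited). The gripper opens to 87 mm and grips with 3 to 60 N. Pads are 19 mm wide; open, the fingers measure 117 mm over their backs; the gripper's body (75 mm by 190 mm) begins 51 mm behind the grasp point.
Start: joints at [1.13, 0.321, -0.07, 1.45, 0.023, 1.371, -0.057], TCP at [0.286, -0.584, 0.237] pointing down, gripper open.
Joint ranges: [-2.86, 2.86], [-0.3, 2.09], [-1.38, 1.24], [0.06, 2.45], [-1.56, 4.7], [0.09, 2.05], [-2.69, 2.69]. Speed limits (rad/s): [2.57, 2.57, 3.14, 3.14, 3.14, 3.14, 3.14].

## Interface

Orientations are given as a unit quaternion [x, y, z, w].
In Python, from plant import r gives the robot as it stands.
- The arm moves only by the tool arm_command, never from a script. Its argument "steps" is a list of rows, each a list of 2 entries, a list of its own where there are three numbers: the shift along the tool's x, y, z in mm, then the turn, a rotation vector about the tool's x, y, z in degrees. In form: [[[tx, ty, tz], [wx, wy, wz]], ...]. A call has 1 to 5 rows; each row is the pose to reach, as a shift and turn from the pose commanded when the call began, along the tool's axes at that moment; what a row does not reach only later rows make up. A row lasts 1/8 s, in which the tool goes at most 62.5 mm and 10.7 degrees, less where a joint would pass 70% of its speed; a pose out of reach is approached as far as the arm can. A call with a gripper value outside its range is refused whole. "jaw" is the closure, from 0 (fully open) to 1 (shut), set as the call begins (left out, the last holds). The fingers move at their own pace and stop on an object; "grip_force" is the grip in N (left out, the last holds). Time passes only in rows, so rows that repeat a pose let the fingers close. It gives the time, the measured TCP pose, the force and the opening at its end, in the units of the state.
- r.sense(): the state, without advancing time (a new reading comes with each control period).
- r.read_camera(name): name is "side" or "top"; returns a dict with "frame" (384x512x3 uint8, red, green, blue), "K" (3x3 intrinsics, pixels), "extrinsics" (4x4, takes a point from camera to world coordinates). Camera axes: x right, y up, looking along -z (the intrinsics and any distortion apply to the point x, -y, -z); pixel columns grow to the right and rows downward; lengths in m; the calibration is good to about 2 mm. A picture is of the moment at which its call begins. There is no depth.
- r.close_job(): hands the job in, once; it reports no verdict.
Trained networks look in the newest picture that a camera, given by its name, has taken for a name from the list of things; names that differ only in an ending like _2 or _b are one class to them, and where a whole thing is asked for, a point or a joint stands for the part that bears it (a point fixed in the world has none). Each returns a list of dicts, best first, with "confidence" (0 to 1); they miss things now and then, are a little off and sometimes report something else, mostly with a low value. They report only what shows in the picture. A call takes as long as a camera call. They do not tell look-alikes from the thing itself.
- r.spot_in(camera, target): "at" ([row, column] in pixels, amid what is visible of it).
- r.tip_of(camera, target): "at" ([row, column] in pixels: a listed point, or the origin of a listed thing).
The state is a dict: "time_s": time; "qpos": joint angles; "qvel": joint speeds; "joint_torque": joint torques, N m; "tool_pos": TCP position; "orientation": TCP orientation; "ft_force": force on the tool from outside, world axes, zero at the start; "wrist_torque": the same for the moment, N m; "finger_gap": finger opening in m.
Only numpy, scipy, OpenCV 4.12 (cv2) and the standard library are available. Lean on these libraries where they do the work, as an engineer would, in place of code of your own. Each camera call takes 0.05 s, during which the arm holds its last target.

## Task

Set out the drinks counter for the next guest: stand the green tumbler upright in the middle of the green coaster and the orange tumbler in the middle of the orange coaster, then put over each the hygiene cover with the knob of its own colour, so that the cover encloses the tumbler and stands flat and central on the coaster. Set everything down gently without dropping it, and leave the blue tumbler, the white mug and the water bottle where they are.

Things in the scene. Friction and masses are not known exactly. Their poses are not given: they have to be found in the camera images.
- tumbler_green_mid (a point): green tinted open drinking tumbler, a plain straight cup standing upright, outside diameter 52 mm, height 70 mm, wall 3 mm, about 0.14 kg; the point is its centre, half-way up (35 mm above its underside); z up along its axis
- tumbler_orange_mid (a point): orange tinted open drinking tumbler, a plain straight cup standing upright, outside diameter 52 mm, height 70 mm, wall 3 mm, about 0.14 kg; the point is its centre, half-way up (35 mm above its underside); z up along its axis
- cover_green_mid (a point): tumbler cover standing on its rim: white upside-down cup, open below, with green band, green disc on top and green knob. Outside diameter 74 mm, inside 68 mm, inside height 80 mm, body 84 mm high; the knob on its axis, 24 mm across, rises from 84 to 120 mm above the rim; 0.13 kg. The point is its centre, half-way up: 60 mm above the rim, 42 mm below mid-knob; z up
- cover_orange_mid (a point): tumbler cover standing on its rim: white upside-down cup, open below, with orange band, orange disc on top and orange knob. Outside diameter 74 mm, inside 68 mm, inside height 80 mm, body 84 mm high; the knob on its axis, 24 mm across, rises from 84 to 120 mm above the rim; 0.13 kg. The point is its centre, half-way up: 60 mm above the rim, 42 mm below mid-knob; z up
- coaster_green: fixed flat round coaster, edge and centre dot green, the rest paper-white, diameter 108 mm, 4 mm thick; origin at the centre of its underside on the worktop (its top is 4 mm higher), z up
- coaster_orange: fixed flat round coaster, edge and centre dot orange, the rest paper-white, diameter 108 mm, 4 mm thick; origin at the centre of its underside on the worktop (its top is 4 mm higher), z up
- tumbler_blue_mid (a point): bystander, to be left alone: blue tinted open drinking tumbler, a plain straight cup standing upright, outside diameter 52 mm, height 70 mm, wall 3 mm, about 0.14 kg; the point is its centre, half-way up (35 mm above its underside); z up along its axis
- mug_mid (a point): bystander, to be left alone: white ceramic mug, diameter 72 mm, height 75 mm, handle at its own +y; the point is its centre, half-way up
- bottle_mid (a point): bystander, to be left alone: clear water bottle with a blue cap, diameter 66 mm, height 200 mm; the point is its centre, half-way up. (Across the counter, at the far right, stands a fixed black tray with a kettle about 215 mm high, out of the way)
Not all that is in view belongs to the job. Leave any black or pink look-alike of the part that bears cover_green_mid alone.

How it is judged:
At the end, for the whole second after the job is handed in: Green and orange tumblers upright (0.1 rad) on their own coasters within 12 mm of centre; covers of the same colour over them, upright, rims on the coaster (height within 4 mm), within 15 mm of centre; all released and at rest; blue tumbler, mug and bottle within 25 mm of their starts (horizontal distance between tumbler_green_mid and coaster_green below 0.012 m and z of tumbler_green_mid in the frame of coaster_green between 0.035 and 0.043 m and angle between each of tumbler_green_mid, cover_green_mid, tumbler_orange_mid, cover_orange_mid's own z axis and vertical below 0.1 rad and horizontal distance between cover_green_mid and coaster_green below 0.015 m and z of cover_green_mid in the frame of coaster_green between 0.06 and 0.068 m and linear speed of each of tumbler_green, cover_green, tumbler_orange, cover_orange below 0.02 m/s and angular speed of each of tumbler_green, cover_green, tumbler_orange, cover_orange below 0.2 rad/s and horizontal distance between tumbler_orange_mid and coaster_orange below 0.012 m and z of tumbler_orange_mid in the frame of coaster_orange between 0.035 and 0.043 m and horizontal distance between cover_orange_mid and coaster_orange below 0.015 m and z of cover_orange_mid in the frame of coaster_orange between 0.06 and 0.068 m and distance of each of tumbler_blue_mid, mug_mid, bottle_mid from where it was at the start of the episode below 0.025 m); the robot touches nothing.
It fails at once if a tumbler to be set out falls free or is thrown (faster than 0.75 m/s with the fingers off it, as after a 30 mm drop) ((linear speed of tumbler_green above 0.75 m/s and contact force between the fingers and tumbler_green below 0.05 N) or (linear speed of tumbler_orange above 0.75 m/s and contact force between the fingers and tumbler_orange below 0.05 N)).
It fails at once if a cover to be set out falls free or is thrown (faster than 0.75 m/s with the fingers off it, as after a 30 mm drop) ((linear speed of cover_green above 0.75 m/s and contact force between the fingers and cover_green below 0.05 N) or (linear speed of cover_orange above 0.75 m/s and contact force between the fingers and cover_orange below 0.05 N)).
It fails at once if the blue tumbler is moved by more than 25 mm or knocked over (distance of tumbler_blue_mid from where it was at the start of the episode above 0.025 m).
It fails at once if the mug is moved by more than 25 mm or knocked over (distance of mug_mid from where it was at the start of the episode above 0.025 m).
It fails at once if the bottle is moved by more than 25 mm or knocked over (distance of bottle_mid from where it was at the start of the episode above 0.025 m).
It also fails if it takes over 120 s, if anything falls off the work surface, if the arm or the gripper's body presses on something with over 40 N, if the wrist force passes 120 N, or if a joint passes its speed limit or range.

## Working session

There is one attempt and no reset: what is moved stays moved. The work goes in short steps, Python scripts to look and compute and a tool call to move; the robot and the scene stay as the last step left them, time stands still between calls to the robot, and variables do not carry over. Pictures are saved under pics/ and viewed, and the job is handed in when it is done.

Besides the shell and the picture viewer there is one more tool, called in YAML: its name, and indented under it one key for each argument. arm_command: Moves the arm, as the interface text tells. Its arguments: {"type":"object","properties":{"steps":{"type":"array"},"jaw":{"type":"number"},"grip_force":{"type":"number"}},"required":["steps"]}

```bash
ls; mkdir -p pics; python3 - <<'E'
from plant import r
import cv2,numpy as np
s=r.sense();print(s)
for c in ("side","top"):
    d=r.read_camera(c);cv2.imwrite(f"pics/{c}0.png",cv2.cvtColor(d["frame"],cv2.COLOR_RGB2BGR));print(c,d["K"],d["extrinsics"],d.keys())
    for t in "tumbler_green_mid tumbler_orange_mid cover_green_mid cover_orange_mid coaster_green coaster_orange tumbler_blue_mid mug_mid bottle_mid".split():
        print(t,[(np.round(x["at"],1).tolist(),round(x["confidence"],2)) for x in r.tip_of(c,t)])
E
```

```text
pics
{'time_s': 0.0, 'qpos': array([ 1.13008302,  0.32182336, -0.07005974,  1.45169355,  0.02261909,
        1.37075959, -0.05693908]), 'qvel': array([-0.00300521,  0.00098459,  0.00114445, -0.0003658 ,  0.00018273,
        0.00257635,  0.00127113]), 'joint_torque': array([ 4.76401544e-05, -4.91294682e+01, -4.03829115e-01, -3.12526989e+01,
       -6.36654929e-02,  4.36449295e-02,  1.87389969e-04]), 'tool_pos': array([ 0.28524869, -0.58348446,  0.23545174]), 'orientation': array([ 9.74257063e-01,  2.25437961e-01, -2.73821505e-04, -9.08338355e-04]), 'ft_force': array([ 0.48290522,  0.5330321 , -0.36730428]), 'wrist_torque': array([-0.03511701, -0.03055485, -0.01002327]), 'finger_gap': 0.08690935639354218}
side [[382.93233163   0.         253.69049771]
 [  0.         382.93233163 192.73796703]
 [  0.           0.           1.        ]] [[-7.87973877e-01  4.74174203e-01 -3.92754369e-01  1.30704097e-02]
 [-6.15708364e-01 -6.07478296e-01  5.01869834e-01  6.40649411e-01]
 [-6.16026740e-04  6.37282469e-01  7.70630051e-01  9.54782208e-01]
 [ 0.00000000e+00  0.00000000e+00  0.00000000e+00  1.0
[... 540 characters left out ...]
] [[-0.02649648  0.98509985 -0.16993007  0.32328314]
 [-0.99959329 -0.02790248 -0.0058908   0.06820054]
 [-0.0105445   0.16970487  0.98543852  0.92684812]
 [ 0.          0.          0.          1.        ]] dict_keys(['frame', 'K', 'extrinsics'])
tumbler_green_mid [([202.4, 170.5], 0.93), ([204.4, 244.4], 0.74)]
tumbler_orange_mid [([207.3, 244.1], 0.7)]
cover_green_mid [([241.2, 283.4], 0.88), ([262.0, 339.3], 0.81), ([201.1, 376.0], 0.64), ([212.8, 325.8], 0.57)]
cover_orange_mid [([142.1, 309.3], 0.61)]
coaster_green [([211.2, 323.0], 0.23)]
coaster_orange [([202.5, 376.0], 0.77)]
tumbler_blue_mid [([148.2, 252.5], 0.66)]
mug_mid [([154.7, 176.6], 0.62)]
bottle_mid [([187.8, 90.2], 0.68)]
```

View pics/top0.png

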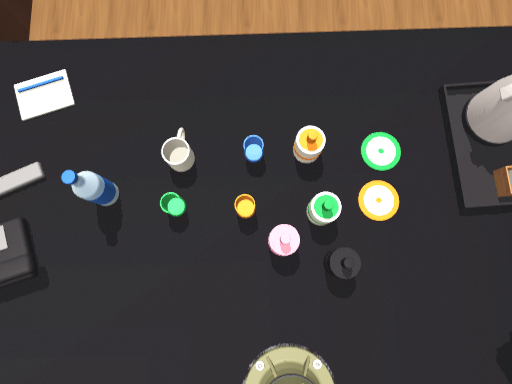

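View pics/side0.png

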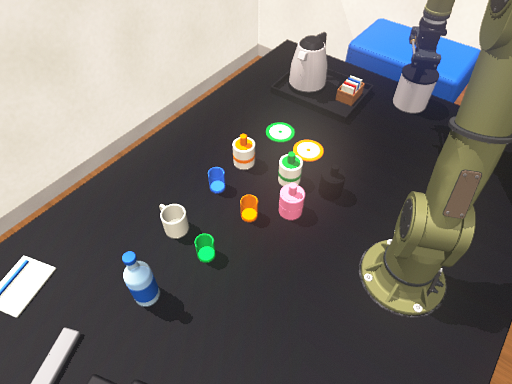

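The top view shows the green tumbler (205,174), orange tumbler (207,245), blue tumbler (148,254), mug (154,178) and bottle (188,92). The covers are orange-knob (145,309) and green-knob (208,325), with look-alikes in pink (240,284) and black (263,345). The coasters are green (151,381) and orange (200,379). I choose the cover at (208,325), which has a white body and green knob. The pink and black ones stay out.

```bash
cat > h.py <<'E'
from plant import r
import cv2,numpy as np
from scipy.optimize import minimize
from scipy.spatial.transform import Rotation as R
def proj(d,P):
    E=d["extrinsics"];p=(np.asarray(P)-E[:3,3])@E[:3,:3];p=p*[1,-1,-1]
    q=p@d["K"].T;return q[:,:2]/q[:,2:]
def ray(d,at,z):
    E=d["extrinsics"];v=np.linalg.inv(d["K"])@[at[1],at[0],1.];v=E[:3,:3]@(v*[1,-1,-1])
    o=E[:3,3];return (o+v*(z-o[2])/v[2])[:2]
TH=np.linspace(0,2*np.pi,40)
def hull(d,x,y,rad,z0,z1):
    P=[[x+rad*np.cos(t),y+rad*np.sin(t),z] for t in TH for z in (z0,z1)]
    return cv2.convexHull(proj(d,P).astype(np.float32))
S=4
def render(d,x,y,parts):
    m=np.zeros((384*S,512*S),np.uint8)
    for rad,z0,z1 in parts:
        h=hull(d,x,y,rad,z0,z1);cv2.fillConvexPoly(m,np.round((h+.5)*S*16-8).astype(np.int32),255,shift=4)
    return cv2.resize(m,(512,384),interpolation=cv2.INTER_AREA)/255.
TUM=[(.026,0,.07)];COV=[(.037,0,.084),(.012,.084,.12)];COA=[(.054,0,.004)]
def fgmask(d,thr=60):
    f=d["frame"];return (f.max(2)>thr).astype(np.float32)
def fit(ds,x0,parts,dz=0,thr=60,rad=14):
    parts=[(a,b+dz,c+dz) for a,b,c in parts]
    ws=[]
    for d in ds:
        w=render(d,x0[0],x0[1],parts);w=cv2.dilate((w>0).astype(np.uint8),np.ones((rad,rad)));
        ws.append((w,fgmask(d,thr)))
    def cost(p):
        c=0
        for d,(w,f) in zip(ds,ws):
            m=render(d,p[0]/1e3,p[1]/1e3,parts);c+=(np.abs(m-f)*w).sum()
        return c
    b=minimize(cost,np.array(x0)*1e3,method="Nelder-Mead",options=dict(initial_simplex=np.array(x0)*1e3+[[0,0],[8,0],[0,8]],xatol=.2))
    return np.round(b.x/1e3,4),round(b.fun)
def cams():
    return [r.read_camera("top"),r.read_camera("side")]
def save(d,n,box=None,sc=1):
    f=cv2.cvtColor(d["frame"],cv2.COLOR_RGB2BGR)
    if box: a,b,c,e=box;f=f[a:b,c:e]
    cv2.imwrite("pics/"+n,cv2.resize(f,None,fx=sc,fy=sc,interpolation=cv2.INTER_CUBIC))
E
cat > m.py <<'E'
from h import *
ds=cams()
for n,at,p,z in [("tg",(205,174),TUM,.035),("to",(207,245),TUM,.035),("cg",(208,325),COV,.06),("co",(144,310),COV,.06),("kg",(151,381),COA,.004),("ko",(200,379),COA,.004),("tb",(148,253),TUM,.035),("pink",(240,284),COV,.06),("black",(263,345),COV,.06)]:
    x0=ray(ds[0],at,z)
    print(n,x0.round(3),fit(ds,x0,p),[fit([d],x0,p) for d in ds])
for n,at,z in [("mug",(154,178),.037),("bot",(188,92),.1)]: print(n,ray(ds[0],at,z))
save(ds[0],"crop0.png",(120,280,260,400),4)
E
python3 m.py
```

```text
tg [0.467 0.278] (array([0.4682, 0.2817]), 198) [(array([0.4691, 0.2817]), 39), (array([0.4664, 0.2826]), 150)]
to [0.457 0.096] (array([0.4587, 0.0969]), 701) [(array([0.4587, 0.0965]), 32), (array([0.4578, 0.0969]), 667)]
cg [ 0.445 -0.104] (array([ 0.4455, -0.1007]), 1102) [(array([ 0.4459, -0.1012]), 54), (array([ 0.417 , -0.0831]), 1029)]
co [ 0.612 -0.075] (array([ 0.6159, -0.0731]), 1009) [(array([ 0.6163, -0.0733]), 51), (array([ 0.6118, -0.0721]), 948)]
kg [ 0.605 -0.276] (array([ 0.606 , -0.2748]), 922) [(array([ 0.6061, -0.2751]), 48), (array([ 0.5793, -0.2482]), 849)]
ko [ 0.47  -0.259] (array([ 0.4709, -0.2568]), 984) [(array([ 0.4708, -0.2569]), 60), (array([ 0.4486, -0.2325]), 898)]
tb [0.613 0.071] (array([0.6114, 0.0708]), 358) [(array([0.6122, 0.071 ]), 35), (array([0.6089, 0.0728]), 310)]
pink [0.369 0.001] (array([0.3689, 0.0032]), 1080) [(array([0.3689, 0.0032]), 50), (array([0.3702, 0.0112]), 1027)]
black [ 0.309 -0.144] (array([ 0.3205, -0.1452]), 1265) [(array([ 0.3114, -0.1386]), 324), (array([ 0.3415, -0.1576]), 567)]
mug [0.60232371 0.26901769]
bot [0.50360238 0.46178232]
```

View pics/crop0.png

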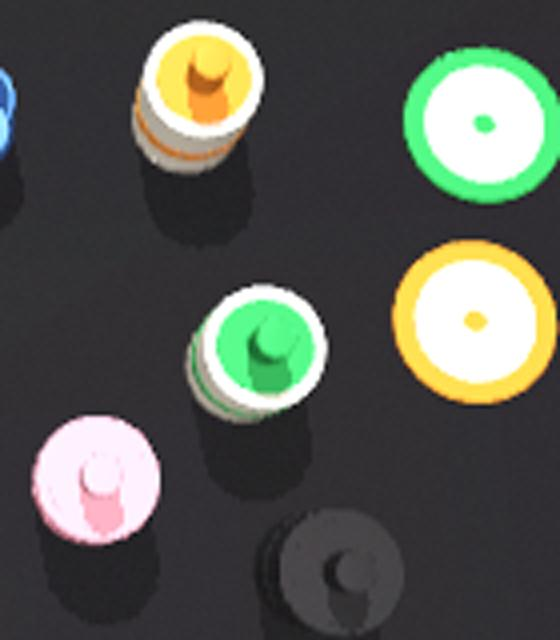

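The crop confirms it: green-knob and orange-knob covers both have white bodies with a coloured band, and pink and black are clearly different. The table is too bright in the side view, so I'll refit with a higher threshold.

```bash
sed -i 's/fit(ds,x0,p),\[fit(\[d\],x0,p) for d in ds\]/fit(ds,x0,p,thr=95),[fit([d],x0,p,thr=95) for d in ds]/' m.py; python3 m.py; python3 -c "
from h import *
s=r.sense();print(s['time_s'],R.from_quat(s['orientation']).as_matrix().round(3))"
```

```text
tg [0.467 0.278] (array([0.4691, 0.2813]), 57) [(array([0.4697, 0.2811]), 23), (array([0.4678, 0.282 ]), 25)]
to [0.457 0.096] (array([0.4588, 0.0966]), 57) [(array([0.4594, 0.0966]), 20), (array([0.4571, 0.0975]), 27)]
cg [ 0.445 -0.104] (array([ 0.4456, -0.1019]), 469) [(array([ 0.4461, -0.102 ]), 38), (array([ 0.4437, -0.0992]), 419)]
co [ 0.612 -0.075] (array([ 0.6163, -0.0736]), 82) [(array([ 0.6166, -0.0736]), 31), (array([ 0.6143, -0.0712]), 33)]
kg [ 0.605 -0.276] (array([ 0.6062, -0.2752]), 125) [(array([ 0.6064, -0.2755]), 38), (array([ 0.604 , -0.2727]), 68)]
ko [ 0.47  -0.259] (array([ 0.4702, -0.2574]), 279) [(array([ 0.4707, -0.2574]), 47), (array([ 0.4689, -0.2538]), 219)]
tb [0.613 0.071] (array([0.6124, 0.071 ]), 56) [(array([0.6128, 0.0711]), 22), (array([0.6102, 0.0726]), 25)]
pink [0.369 0.001] (array([0.3688, 0.0028]), 263) [(array([0.3696, 0.003 ]), 37), (array([0.3682, 0.0036]), 222)]
black [ 0.309 -0.144] (array([ 0.4177, -0.1143]), 0) [(array([ 0.3387, -0.0353]), 0), (array([ 0.4569, -0.3268]), 0)]
mug [0.60232371 0.26901769]
bot [0.50360238 0.46178232]
1.2 [[ 0.898  0.439  0.   ]
 [ 0.439 -0.898 -0.   ]
 [-0.     0.    -1.   ]]
```

```bash
cat > d.py <<'E'
import sys
from plant import r
import numpy as np
from scipy.spatial.transform import Rotation as R
s=r.sense();t=np.array([float(a) for a in sys.argv[1:4]])
M=R.from_quat(s['orientation']).as_matrix()
print("t",s['time_s'],"tcp",s['tool_pos'].round(4),"gap",round(s['finger_gap'],4),"F",s['ft_force'].round(1),"q",s['qpos'].round(2))
d=M.T@(t-s['tool_pos'])*1e3
print("tool shift mm",d.round(1),"len",np.linalg.norm(d).round(),"tilt fix deg(tool)",np.degrees(np.cross([0,0,1],M.T@[0,0,-1])).round(2))
E
python3 d.py .5 -.25 .235; python3 d.py .4588 .0966 .2
```

```text
t 1.2 tcp [ 0.2855 -0.5839  0.2366] gap 0.087 F [-0.5 -0.9  0.3] q [ 1.13  0.32 -0.07  1.45  0.02  1.37 -0.06]
tool shift mm [ 339.4 -205.8    1.6] len 397.0 tilt fix deg(tool) [ 0.  0. -0.]
t 1.2 tcp [ 0.2855 -0.5839  0.2366] gap 0.087 F [-0.5 -0.9  0.3] q [ 1.13  0.32 -0.07  1.45  0.02  1.37 -0.06]
tool shift mm [ 454.6 -535.2   36.5] len 703.0 tilt fix deg(tool) [ 0.  0. -0.]
```

arm_command:
  steps:
    - [[50, -30, 0], [0, 0, 0]]
    - [[100, -60, 0], [0, 0, 0]]
    - [[150, -90, 0], [0, 0, 0]]
    - [[200, -120, 0], [0, 0, 0]]
    - [[250, -150, 0], [0, 0, 0]]
  jaw: 0
  grip_force: 15

```text
time_s: 1.82
tool_pos: [0.4451, -0.3378, 0.2369]
orientation: [0.974, 0.225, 0.0, 0.0]
ft_force: [0.5, -1.5, -0.6]
finger_gap: 0.087
```

```bash
python3 d.py .4588 .0966 .2
```

```text
t 1.825 tcp [ 0.4451 -0.3378  0.2369] gap 0.087 F [ 0.5 -1.5 -0.6] q [ 0.83  0.14 -0.25  1.68  0.04  1.33 -0.54]
tool shift mm [ 203.1 -384.3   36.6] len 436.0 tilt fix deg(tool) [ 0.05 -0.01  0.  ]
```

arm_command:
  steps:
    - [[27, -52, 0], [0, 0, 0]]
    - [[54, -104, 0], [0, 0, 0]]
    - [[81, -156, 0], [0, 0, 0]]
    - [[108, -208, 0], [0, 0, 0]]
    - [[135, -260, 0], [0, 0, 0]]

```text
time_s: 2.45
tool_pos: [0.4512, -0.0447, 0.2369]
orientation: [0.974, 0.225, 0.0, 0.001]
ft_force: [0.7, 0.6, 0.4]
finger_gap: 0.0873
```

```bash
python3 d.py .4588 .0966 .15
```

```text
t 2.45 tcp [ 0.4512 -0.0447  0.2369] gap 0.0873 F [0.7 0.6 0.4] q [ 0.59 -0.09 -0.51  1.9  -0.05  1.33 -1.03]
tool shift mm [  68.8 -123.7   86.8] len 166.0 tilt fix deg(tool) [ 0.07 -0.04  0.  ]
```

arm_command:
  steps:
    - [[23, -41, 20], [0, 0, 0]]
    - [[46, -82, 45], [0, 0, 0]]
    - [[69, -124, 75], [0, 0, 0]]
    - [[69, -124, 87], [0, 0, 0]]
    - [[69, -124, 87], [0, 0, 0]]

```text
time_s: 3.08
tool_pos: [0.4582, 0.0946, 0.1488]
orientation: [0.974, 0.226, -0.001, 0.0]
ft_force: [0.2, -0.1, -0.5]
finger_gap: 0.0875
```

```bash
python3 d.py .4588 .0966 .05; python3 -c "
from h import *
ds=cams();save(ds[0],'a1.png');save(ds[1],'a2.png',(150,280,170,330),5)"
```

```text
t 3.075 tcp [0.4582 0.0946 0.1488] gap 0.0875 F [ 0.2 -0.1 -0.5] q [ 0.44  0.03 -0.7   1.98  0.02  1.14 -1.39]
tool shift mm [ 1.7 -1.5 98.8] len 99.0 tilt fix deg(tool) [-0.01  0.11  0.  ]
```

View pics/a2.png

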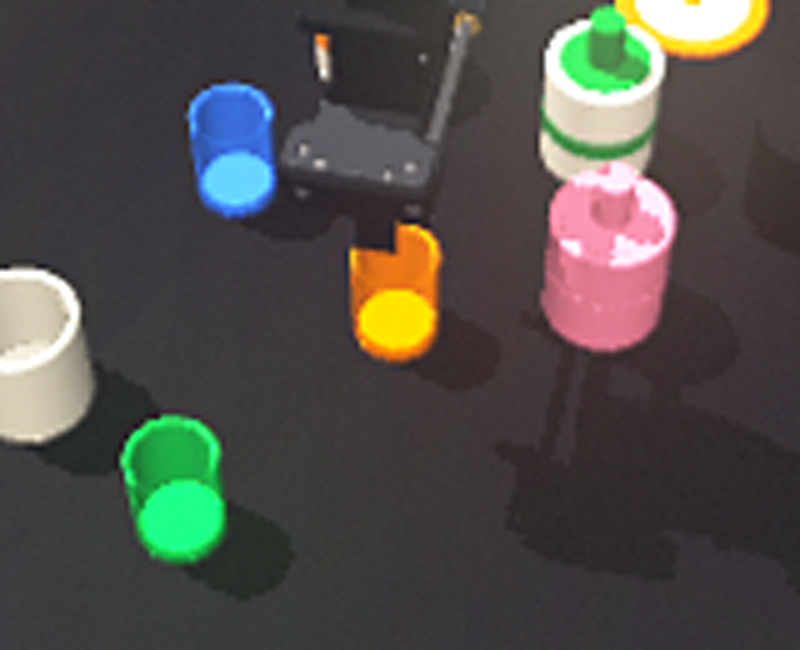

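The gripper hovers over the orange tumbler, with nothing else close to it. I'll go down and grip.

arm_command:
  steps:
    - [[2, -2, 30], [0, 0, 0]]
    - [[2, -2, 60], [0, 0, 0]]
    - [[2, -2, 85], [0, 0, 0]]
    - [[2, -2, 98], [0, 0, 0]]
    - [[2, -2, 98], [0, 0, 0]]

```text
time_s: 3.8
tool_pos: [0.4598, 0.0971, 0.0515]
orientation: [0.974, 0.225, -0.0, 0.0]
ft_force: [0.3, 0.4, -0.4]
finger_gap: 0.0872
```

```bash
python3 d.py .4588 .0966 .05
```

```text
t 3.8 tcp [0.4598 0.0971 0.0515] gap 0.0872 F [ 0.3  0.4 -0.4] q [ 0.39  0.18 -0.7   2.07  0.14  0.94 -1.5 ]
tool shift mm [-1.1  0.   1.5] len 2.0 tilt fix deg(tool) [-0.01  0.04  0.  ]
```

arm_command:
  steps:
    - [[0, 0, 0], [0, 0, 0]]
    - [[0, 0, 0], [0, 0, 0]]
    - [[0, 0, 0], [0, 0, 0]]
    - [[0, 0, 0], [0, 0, 0]]
    - [[0, 0, 0], [0, 0, 0]]
  jaw: 1
  grip_force: 15

```text
time_s: 4.42
tool_pos: [0.46, 0.0977, 0.0518]
orientation: [0.974, 0.225, 0.0, 0.0]
ft_force: [-0.7, 0.2, 1.6]
finger_gap: 0.0526
```

```bash
python3 d.py .4588 .0966 .15
```

```text
t 4.425 tcp [0.46   0.0977 0.0518] gap 0.0526 F [-0.7  0.2  1.6] q [ 0.39  0.18 -0.7   2.07  0.14  0.94 -1.5 ]
tool shift mm [ -1.5   0.6 -98.2] len 98.0 tilt fix deg(tool) [ 0.03 -0.02  0.  ]
```

arm_command:
  steps:
    - [[0, 0, -15], [0, 0, 0]]
    - [[0, 0, -45], [0, 0, 0]]
    - [[0, 0, -80], [0, 0, 0]]
    - [[0, 0, -120], [0, 0, 0]]
    - [[0, 0, -155], [0, 0, 0]]

```text
time_s: 5.05
tool_pos: [0.4596, 0.0983, 0.2088]
orientation: [0.974, 0.226, 0.001, 0.0]
ft_force: [1.1, -0.3, -1.3]
finger_gap: 0.0521
```

```bash
python3 d.py .4702 -.2574 .205
```

```text
t 5.05 tcp [0.4596 0.0983 0.2088] gap 0.0521 F [ 1.1 -0.3 -1.3] q [ 0.46 -0.03 -0.7   1.9  -0.02  1.27 -1.36]
tool shift mm [-146.9  324.1    3.8] len 356.0 tilt fix deg(tool) [ 0.03 -0.06  0.  ]
```

arm_command:
  steps:
    - [[-10, 22, 0], [0, 0, 0]]
    - [[-28, 62, 0], [0, 0, 0]]
    - [[-48, 106, 0], [0, 0, 0]]
    - [[-68, 150, 0], [0, 0, 0]]
    - [[-88, 194, 0], [0, 0, 0]]

```text
time_s: 5.68
tool_pos: [0.4658, -0.1162, 0.2075]
orientation: [0.974, 0.226, 0.001, 0.0]
ft_force: [0.5, 0.6, -1.1]
finger_gap: 0.0525
```

arm_command:
  steps:
    - [[-20, 44, 0], [0, 0, 0]]
    - [[-38, 84, 0], [0, 0, 0]]
    - [[-51, 113, 10], [0, 0, 0]]
    - [[-59, 130, 40], [0, 0, 0]]
    - [[-59, 130, 70], [0, 0, 0]]

```text
time_s: 6.3
tool_pos: [0.4697, -0.2598, 0.1366]
orientation: [0.975, 0.224, 0.0, 0.0]
ft_force: [-1.1, 0.6, -2.2]
finger_gap: 0.0525
```

```bash
python3 d.py .4702 -.2574 .06
```

```text
t 6.3 tcp [ 0.4697 -0.2598  0.1366] gap 0.0525 F [-1.1  0.6 -2.2] q [ 0.77  0.17 -0.35  1.85  0.07  1.13 -0.72]
tool shift mm [ 1.4 -2.1 76.6] len 77.0 tilt fix deg(tool) [ 0.06 -0.04  0.  ]
```

arm_command:
  steps:
    - [[3, -2, 25], [0, 0, 0]]
    - [[3, -2, 50], [0, 0, 0]]
    - [[3, -2, 68], [0, 0, 0]]
    - [[3, -2, 77], [0, 0, 0]]
    - [[3, -2, 77], [0, 0, 0]]

```text
time_s: 6.92
tool_pos: [0.4717, -0.2546, 0.0595]
orientation: [0.974, 0.225, -0.0, -0.0]
ft_force: [-0.4, 0.3, -0.1]
finger_gap: 0.0523
```

```bash
python3 d.py .4716 -.2567 .0558
```

```text
t 6.925 tcp [ 0.4717 -0.2546  0.0595] gap 0.0523 F [-0.4  0.3 -0.1] q [ 0.76  0.26 -0.35  1.92  0.11  0.98 -0.76]
tool shift mm [-1.   1.9  3.7] len 4.0 tilt fix deg(tool) [-0.03  0.01  0.  ]
```

arm_command:
  steps:
    - [[-1, 2, 1], [0, 0, 0]]
    - [[-1, 2, 2], [0, 0, 0]]
    - [[-1, 2, 3], [0, 0, 0]]
    - [[-1, 2, 3.5], [0, 0, 0]]
    - [[-1, 2, 3.5], [0, 0, 0]]

```text
time_s: 7.55
tool_pos: [0.4718, -0.2569, 0.0561]
orientation: [0.974, 0.225, -0.0, 0.0]
ft_force: [-0.4, 0.1, -2.0]
finger_gap: 0.0528
```

```bash
python3 d.py .4716 -.2567 .0558;python3 -c "
from h import *
ds=cams();save(ds[1],'b2.png',(90,190,250,370),6);save(ds[0],'b1.png',(150,240,330,430),6)"
```

```text
t 7.55 tcp [ 0.4718 -0.2569  0.0561] gap 0.0528 F [-0.4  0.1 -2. ] q [ 0.76  0.27 -0.34  1.92  0.11  0.97 -0.75]
tool shift mm [-0.1 -0.2  0.3] len 0.0 tilt fix deg(tool) [ 0.  0. -0.]
```

View pics/b2.png

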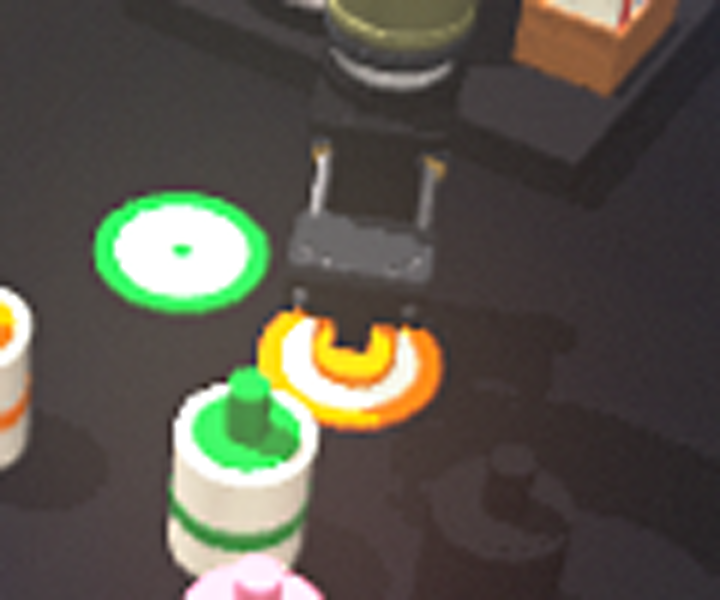

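The tumbler stands central on the orange coaster and is touching or almost touching it. I'll lower 1 mm to check for contact.

arm_command:
  steps:
    - [[0, 0, 0.5], [0, 0, 0]]
    - [[0, 0, 1], [0, 0, 0]]
    - [[0, 0, 1], [0, 0, 0]]
    - [[0, 0, 1], [0, 0, 0]]

```text
time_s: 8.15
tool_pos: [0.4719, -0.257, 0.0558]
orientation: [0.974, 0.225, -0.0, 0.0]
ft_force: [-2.1, 2.0, 5.0]
finger_gap: 0.0525
```

Contact felt (5 N, and the tool no longer follows down). Opening.

arm_command:
  steps:
    - [[0, 0, 0], [0, 0, 0]]
    - [[0, 0, 0], [0, 0, 0]]
    - [[0, 0, 0], [0, 0, 0]]
    - [[0, 0, 0], [0, 0, 0]]
  jaw: 0

```text
time_s: 8.65
tool_pos: [0.4718, -0.2569, 0.0549]
orientation: [0.974, 0.225, -0.0, -0.0]
ft_force: [0.0, -0.0, 0.2]
finger_gap: 0.083
```

arm_command:
  steps:
    - [[0, 0, -20], [0, 0, 0]]
    - [[0, 0, -55], [0, 0, 0]]
    - [[0, 0, -100], [0, 0, 0]]
    - [[0, 0, -150], [0, 0, 0]]
    - [[0, 0, -170], [0, 0, 0]]

```text
time_s: 9.28
tool_pos: [0.4731, -0.2575, 0.2286]
orientation: [0.974, 0.225, 0.002, 0.002]
ft_force: [-0.3, 0.6, -0.5]
finger_gap: 0.0872
```

```bash
python3 d.py .4691 .2813 .2
```

```text
t 9.275 tcp [ 0.4731 -0.2575  0.2286] gap 0.0872 F [-0.3  0.6 -0.5] q [ 0.78  0.1  -0.35  1.73  0.04  1.31 -0.7 ]
tool shift mm [ 233.  -485.9   27. ] len 540.0 tilt fix deg(tool) [ 0.26 -0.16  0.  ]
```

arm_command:
  steps:
    - [[22, -46, 0], [0, 0, 0]]
    - [[44, -92, 0], [0, 0, 0]]
    - [[67, -140, 0], [0, 0, 0]]
    - [[90, -188, 0], [0, 0, 0]]
    - [[113, -236, 0], [0, 0, 0]]

```text
time_s: 9.9
tool_pos: [0.4694, 0.0064, 0.2252]
orientation: [0.974, 0.225, 0.0, 0.0]
ft_force: [0.5, -0.1, 1.1]
finger_gap: 0.0875
```

arm_command:
  steps:
    - [[24, -50, 0], [0, 0, 0]]
    - [[48, -100, 0], [0, 0, 0]]
    - [[72, -150, 0], [0, 0, 0]]
    - [[96, -200, 0], [0, 0, 0]]
    - [[116, -242, 0], [0, 0, 0]]

```text
time_s: 10.52
tool_pos: [0.4671, 0.2753, 0.2253]
orientation: [0.974, 0.226, 0.0, -0.0]
ft_force: [1.4, 0.4, -0.2]
finger_gap: 0.0874
```

```bash
python3 d.py .4691 .2813 .05; python3 - <<'E'
from h import *
ds=cams();
print(fit(ds,(.470,-.257),TUM,dz=.004,thr=95),[fit([d],(.47,-.257),TUM,dz=.004,thr=95) for d in ds])
save(ds[0],'c1.png',(150,240,330,430),6)
save(ds[1],'c2.png',(90,190,250,370),6)
E
```

```text
t 10.525 tcp [0.4671 0.2753 0.2253] gap 0.0874 F [ 1.4  0.4 -0.2] q [ 0.21  0.18 -0.87  1.71  0.14  1.32 -1.81]
tool shift mm [  4.3  -4.5 175.3] len 175.0 tilt fix deg(tool) [-0.   -0.04  0.  ]
(array([ 0.4665, -0.2495]), 1008) [(array([ 0.4673, -0.2562]), 642), (array([ 0.4516, -0.2247]), 355)]
```

View pics/c1.png

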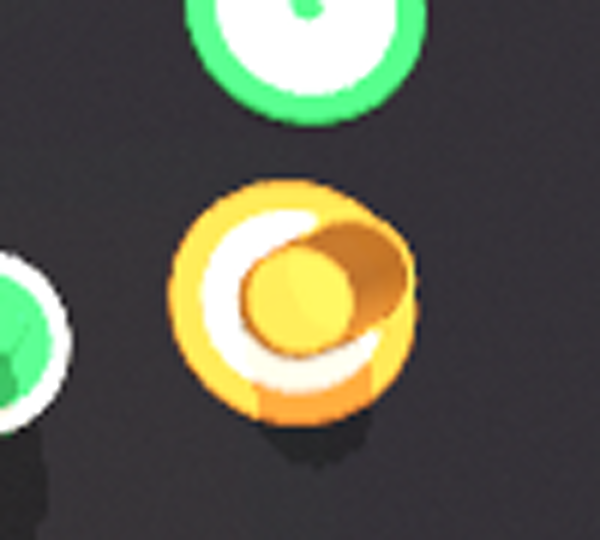

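The orange tumbler stands upright, its floor at crop (300,298), with the coaster centre at about (293,302). Now down onto the green tumbler.

arm_command:
  steps:
    - [[4, -4, 40], [0, 0, 0]]
    - [[4, -4, 90], [0, 0, 0]]
    - [[4, -4, 130], [0, 0, 0]]
    - [[4, -4, 160], [0, 0, 0]]
    - [[4, -4, 174], [0, 0, 0]]

```text
time_s: 11.25
tool_pos: [0.4686, 0.2769, 0.0492]
orientation: [0.974, 0.225, -0.001, 0.001]
ft_force: [-0.0, 0.2, 0.2]
finger_gap: 0.0871
```

arm_command:
  steps:
    - [[0, 0, 0], [0, 0, 0]]
    - [[0, 0, 0], [0, 0, 0]]
    - [[0, 0, 0], [0, 0, 0]]
    - [[0, 0, 0], [0, 0, 0]]
    - [[0, 0, 0], [0, 0, 0]]
  jaw: 1
  grip_force: 15

```text
time_s: 11.88
tool_pos: [0.4697, 0.2794, 0.0519]
orientation: [0.974, 0.226, 0.001, -0.0]
ft_force: [-0.7, 0.8, 4.5]
finger_gap: 0.0524
```

```bash
python3 d.py .4691 .2813 .05
```

```text
t 11.875 tcp [0.4697 0.2794 0.0519] gap 0.0524 F [-0.7  0.8  4.5] q [ 0.11  0.38 -0.81  1.89  0.33  1.01 -1.95]
tool shift mm [ 0.3 -2.   1.9] len 3.0 tilt fix deg(tool) [-0.03 -0.09  0.  ]
```

arm_command:
  steps:
    - [[0, 0, -15], [0, 0, 0]]
    - [[0, 0, -45], [0, 0, 0]]
    - [[0, 0, -80], [0, 0, 0]]
    - [[0, 0, -120], [0, 0, 0]]
    - [[0, 0, -160], [0, 0, 0]]

```text
time_s: 12.5
tool_pos: [0.469, 0.2779, 0.2126]
orientation: [0.974, 0.225, -0.0, 0.0]
ft_force: [0.9, -0.4, -1.4]
finger_gap: 0.0523
```

```bash
python3 d.py .6062 -.2752 .21
```

```text
t 12.5 tcp [0.469  0.2779 0.2126] gap 0.0523 F [ 0.9 -0.4 -1.4] q [ 0.21  0.2  -0.88  1.72  0.16  1.3  -1.82]
tool shift mm [-119.8  557.2    3.2] len 570.0 tilt fix deg(tool) [ 0.05  0.03 -0.  ]
```

arm_command:
  steps:
    - [[-5, 22, 0], [0, 0, 0]]
    - [[-14, 65, 0], [0, 0, 0]]
    - [[-24, 113, 0], [0, 0, 0]]
    - [[-35, 163, 0], [0, 0, 0]]
    - [[-46, 213, 0], [0, 0, 0]]

```text
time_s: 13.12
tool_pos: [0.5215, 0.0651, 0.2116]
orientation: [0.974, 0.226, 0.0, 0.0]
ft_force: [0.0, 0.5, -2.5]
finger_gap: 0.0523
```

arm_command:
  steps:
    - [[-11, 50, 0], [0, 0, 0]]
    - [[-22, 100, 0], [0, 0, 0]]
    - [[-33, 150, 0], [0, 0, 0]]
    - [[-44, 200, 0], [0, 0, 0]]
    - [[-54, 248, 0], [0, 0, 0]]

```text
time_s: 13.75
tool_pos: [0.5817, -0.1816, 0.2115]
orientation: [0.974, 0.225, -0.0, 0.0]
ft_force: [0.5, -0.1, -1.2]
finger_gap: 0.0521
```

```bash
python3 d.py .6062 -.2752 .12
```

```text
t 13.75 tcp [ 0.5817 -0.1816  0.2115] gap 0.0521 F [ 0.5 -0.1 -1.2] q [ 0.72  0.3  -0.56  1.58  0.16  1.32 -0.98]
tool shift mm [-19.1  94.8  91.6] len 133.0 tilt fix deg(tool) [ 0.01  0.03 -0.  ]
```

arm_command:
  steps:
    - [[-8, 40, 0], [0, 0, 0]]
    - [[-15, 75, 10], [0, 0, 0]]
    - [[-19, 95, 40], [0, 0, 0]]
    - [[-19, 95, 75], [0, 0, 0]]
    - [[-19, 95, 92], [0, 0, 0]]

```text
time_s: 14.38
tool_pos: [0.6051, -0.2732, 0.1169]
orientation: [0.974, 0.225, -0.002, -0.001]
ft_force: [0.2, -0.5, -1.9]
finger_gap: 0.0525
```

```bash
python3 d.py .6062 -.2752 .06
```

```text
t 14.375 tcp [ 0.6051 -0.2732  0.1169] gap 0.0525 F [ 0.2 -0.5 -1.9] q [ 0.76  0.48 -0.5   1.54  0.24  1.19 -0.9 ]
tool shift mm [ 0.3  2.5 56.9] len 57.0 tilt fix deg(tool) [-0.18  0.14  0.  ]
```

arm_command:
  steps:
    - [[0, 2, 25], [0, 0, 0]]
    - [[0, 2, 45], [0, 0, 0]]
    - [[0, 2, 54], [0, 0, 0]]
    - [[0, 2, 56], [0, 0, 0]]
    - [[0, 2, 56], [0, 0, 0]]

```text
time_s: 15.0
tool_pos: [0.6082, -0.2752, 0.0639]
orientation: [0.974, 0.226, 0.001, 0.0]
ft_force: [0.2, -0.3, -2.3]
finger_gap: 0.0526
```

```bash
python3 d.py .6062 -.2752 .0558
```

```text
t 15.0 tcp [ 0.6082 -0.2752  0.0639] gap 0.0526 F [ 0.2 -0.3 -2.3] q [ 0.75  0.53 -0.48  1.57  0.27  1.1  -0.91]
tool shift mm [-1.8 -0.8  8.1] len 8.0 tilt fix deg(tool) [ 0.06 -0.05  0.  ]
```

arm_command:
  steps:
    - [[-2, -1, 3], [0, 0, 0]]
    - [[-2, -1, 5], [0, 0, 0]]
    - [[-2, -1, 7], [0, 0, 0]]
    - [[-2, -1, 8], [0, 0, 0]]
    - [[-2, -1, 8], [0, 0, 0]]

```text
time_s: 15.62
tool_pos: [0.6053, -0.2752, 0.0559]
orientation: [0.974, 0.225, -0.0, 0.0]
ft_force: [-2.9, 1.2, 3.9]
finger_gap: 0.0526
```

```bash
python3 d.py .6062 -.2752 .0558
```

```text
t 15.625 tcp [ 0.6053 -0.2752  0.0559] gap 0.0526 F [-2.9  1.2  3.9] q [ 0.75  0.54 -0.48  1.59  0.27  1.09 -0.92]
tool shift mm [0.8 0.4 0.1] len 1.0 tilt fix deg(tool) [ 0.02  0.02 -0.  ]
```

Contact (4 N) at the expected height. Release and rise.

arm_command:
  steps:
    - [[0, 0, 0], [0, 0, 0]]
    - [[0, 0, 0], [0, 0, 0]]
    - [[0, 0, 0], [0, 0, 0]]
    - [[0, 0, 0], [0, 0, 0]]
  jaw: 0

```text
time_s: 16.12
tool_pos: [0.6054, -0.275, 0.0549]
orientation: [0.974, 0.225, 0.0, -0.0]
ft_force: [1.0, 0.1, -0.6]
finger_gap: 0.0829
```

arm_command:
  steps:
    - [[0, 0, -20], [0, 0, 0]]
    - [[0, 0, -55], [0, 0, 0]]
    - [[0, 0, -100], [0, 0, 0]]
    - [[0, 0, -140], [0, 0, 0]]
    - [[0, 0, -170], [0, 0, 0]]

```text
time_s: 16.75
tool_pos: [0.6061, -0.2751, 0.2292]
orientation: [0.974, 0.226, 0.002, 0.001]
ft_force: [0.4, -0.0, 0.1]
finger_gap: 0.0871
```

```bash
python3 d.py .6163 -.0736 .18
```

```text
t 16.75 tcp [ 0.6061 -0.2751  0.2292] gap 0.0871 F [ 0.4 -0.   0.1] q [ 0.77  0.4  -0.52  1.41  0.2   1.38 -0.86]
tool shift mm [  97.5 -176.7   48.9] len 208.0 tilt fix deg(tool) [ 0.19 -0.14  0.  ]
```

arm_command:
  steps:
    - [[22, -40, 0], [0, 0, 0]]
    - [[45, -82, 0], [0, 0, 0]]
    - [[68, -124, 0], [0, 0, 0]]
    - [[88, -160, 20], [0, 0, 0]]
    - [[98, -177, 45], [0, 0, 0]]

```text
time_s: 17.38
tool_pos: [0.6166, -0.0691, 0.1823]
orientation: [0.974, 0.228, 0.002, 0.0]
ft_force: [0.1, -0.8, 0.2]
finger_gap: 0.0872
```

```bash
python3 d.py .6163 -.0736 .103; python3 - <<'E'
from h import *
ds=cams();
a=ds[0]
f=cv2.cvtColor(a['frame'],cv2.COLOR_RGB2BGR)
for c,col in (((.606,-.275),(255,0,255)),((.4702,-.2574),(255,0,0))):
    pass
crop=cv2.resize(f[120:240,330:430],None,fx=5,fy=5,interpolation=cv2.INTER_CUBIC)
for c in ((.606,-.2752),(.4702,-.2574)):
  for z in (.004,.074):
    P=proj(a,[[c[0]+.026*np.cos(t),c[1]+.026*np.sin(t),z] for t in TH])
    cv2.polylines(crop,[np.round(((P+.5-[330,120])*5)).astype(np.int32)],True,(0,0,255),1)
cv2.imwrite('pics/e1.png',crop)
b=ds[1];f=cv2.cvtColor(b['frame'],cv2.COLOR_RGB2BGR)
crop=cv2.resize(f[95:175,250:340],None,fx=6,fy=6,interpolation=cv2.INTER_CUBIC)
for c in ((.606,-.2752),(.4702,-.2574)):
  for z in (.004,.074):
    P=proj(b,[[c[0]+.026*np.cos(t),c[1]+.026*np.sin(t),z] for t in TH])
    cv2.polylines(crop,[np.round(((P+.5-[250,95])*6)).astype(np.int32)],True,(0,0,255),1)
cv2.imwrite('pics/e2.png',crop)
E
```

```text
t 17.375 tcp [ 0.6166 -0.0691  0.1823] gap 0.0872 F [ 0.1 -0.8  0.2] q [ 0.56  0.35 -0.61  1.59  0.2   1.27 -1.19]
tool shift mm [-2.6  3.7 79.3] len 79.0 tilt fix deg(tool) [ 0.1  -0.21  0.  ]
```

View pics/e1.png

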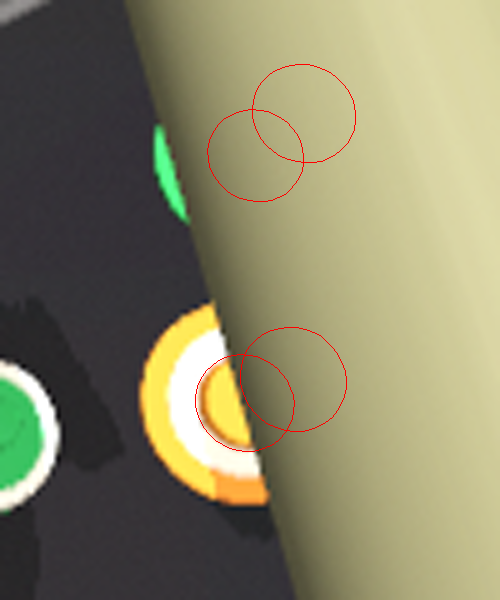

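View pics/e2.png

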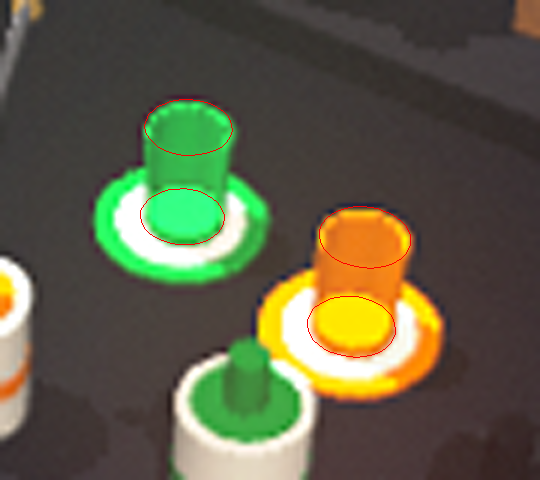

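Both tumblers stand upright in the middle of their coasters, and the projected outlines match to about 1 px. Next the orange cover's knob.

arm_command:
  steps:
    - [[-3, 4, 20], [0, 0, 0]]
    - [[-3, 4, 45], [0, 0, 0]]
    - [[-3, 4, 65], [0, 0, 0]]
    - [[-3, 4, 76], [0, 0, 0]]
    - [[-3, 4, 76], [0, 0, 0]]

```text
time_s: 18.1
tool_pos: [0.6143, -0.0784, 0.1033]
orientation: [0.974, 0.225, -0.001, -0.0]
ft_force: [0.1, 0.5, 0.8]
finger_gap: 0.0868
```

```bash
python3 d.py .6163 -.0736 .103
```

```text
t 18.1 tcp [ 0.6143 -0.0784  0.1033] gap 0.0868 F [0.1 0.5 0.8] q [ 0.55  0.41 -0.58  1.67  0.25  1.13 -1.21]
tool shift mm [ 3.9 -3.4  0.3] len 5.0 tilt fix deg(tool) [-0.04  0.07  0.  ]
```

arm_command:
  steps:
    - [[4, -3, 0], [0, 0, 0]]
    - [[4, -3, 0], [0, 0, 0]]
    - [[4, -3, 0], [0, 0, 0]]

```text
time_s: 18.48
tool_pos: [0.6174, -0.0732, 0.1047]
orientation: [0.974, 0.226, 0.0, 0.0]
ft_force: [-0.4, -0.4, -0.9]
finger_gap: 0.0868
```

arm_command:
  steps:
    - [[0, 0, 0], [0, 0, 0]]
    - [[0, 0, 0], [0, 0, 0]]
    - [[0, 0, 0], [0, 0, 0]]
    - [[0, 0, 0], [0, 0, 0]]
    - [[0, 0, 0], [0, 0, 0]]
  jaw: 1
  grip_force: 25

```text
time_s: 19.1
tool_pos: [0.617, -0.0735, 0.104]
orientation: [0.974, 0.225, -0.0, 0.0]
ft_force: [0.9, 1.1, -0.3]
finger_gap: 0.045
```

```bash
python3 d.py .6163 -.0736 .103
```

```text
t 19.1 tcp [ 0.617  -0.0735  0.104 ] gap 0.045 F [ 0.9  1.1 -0.3] q [ 0.55  0.42 -0.59  1.66  0.25  1.14 -1.22]
tool shift mm [-0.6 -0.2  1. ] len 1.0 tilt fix deg(tool) [ 0.  0. -0.]
```

Still closing; I'll wait.

arm_command:
  steps:
    - [[0, 0, 0], [0, 0, 0]]
    - [[0, 0, 0], [0, 0, 0]]
    - [[0, 0, 0], [0, 0, 0]]
    - [[0, 0, 0], [0, 0, 0]]
    - [[0, 0, 0], [0, 0, 0]]

```text
time_s: 19.73
tool_pos: [0.6169, -0.0733, 0.104]
orientation: [0.974, 0.226, -0.0, -0.0]
ft_force: [-1.3, -0.2, -0.6]
finger_gap: 0.0229
```

```bash
python3 d.py .6163 -.0736 .103
```

```text
t 19.725 tcp [ 0.6169 -0.0733  0.104 ] gap 0.0229 F [-1.3 -0.2 -0.6] q [ 0.55  0.42 -0.59  1.66  0.25  1.14 -1.22]
tool shift mm [-0.6 -0.   1. ] len 1.0 tilt fix deg(tool) [-0.01  0.01  0.  ]
```

arm_command:
  steps:
    - [[0, 0, -8], [0, 0, 0]]
    - [[0, 0, -25], [0, 0, 0]]
    - [[0, 0, -55], [0, 0, 0]]
    - [[0, 0, -90], [0, 0, 0]]
    - [[0, 0, -125], [0, 0, 0]]

```text
time_s: 20.35
tool_pos: [0.6171, -0.0734, 0.2315]
orientation: [0.974, 0.225, 0.001, 0.0]
ft_force: [0.9, -0.2, -1.8]
finger_gap: 0.0232
```

```bash
python3 d.py .4702 -.2574 .225; python3 - <<'E'
from h import *
ds=cams();save(ds[1],'f2.png',(60,200,190,350),5)
E
```

```text
t 20.35 tcp [ 0.6171 -0.0734  0.2315] gap 0.0232 F [ 0.9 -0.2 -1.8] q [ 0.57  0.32 -0.61  1.52  0.19  1.36 -1.17]
tool shift mm [-212.8  100.7    6.4] len 236.0 tilt fix deg(tool) [ 0.05 -0.06  0.  ]
```

View pics/f2.png

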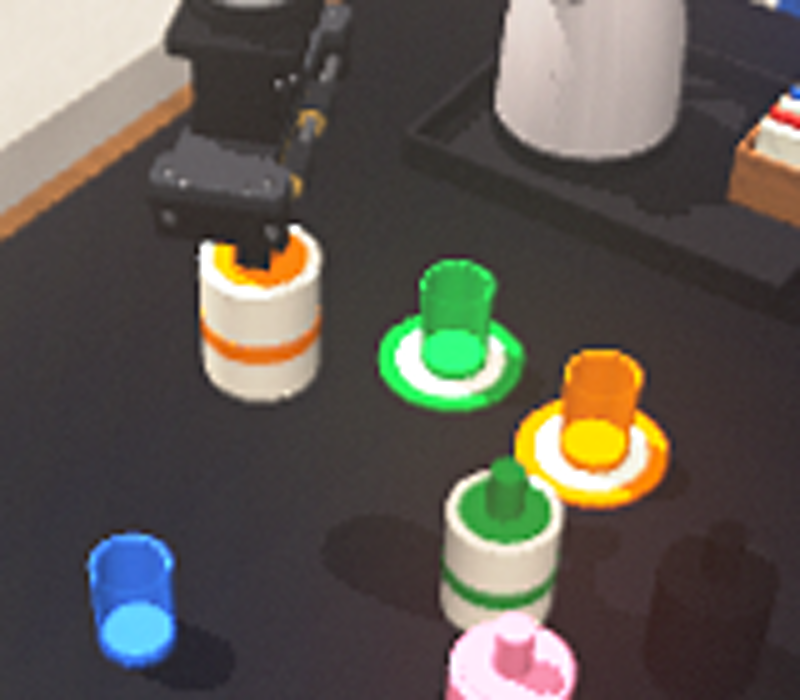

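The cover hangs straight in the gripper. Carrying it to the orange coaster.

arm_command:
  steps:
    - [[-20, 10, 0], [0, 0, 0]]
    - [[-55, 26, 0], [0, 0, 0]]
    - [[-95, 45, 0], [0, 0, 0]]
    - [[-135, 64, 0], [0, 0, 0]]
    - [[-170, 80, 0], [0, 0, 0]]

```text
time_s: 21.08
tool_pos: [0.4978, -0.2214, 0.2287]
orientation: [0.974, 0.225, -0.0, 0.0]
ft_force: [0.1, -0.3, -2.2]
finger_gap: 0.0236
```

```bash
python3 d.py .4707 -.2571 .21
```

```text
t 21.075 tcp [ 0.4978 -0.2214  0.2287] gap 0.0236 F [ 0.1 -0.3 -2.2] q [ 0.85  0.13 -0.52  1.71  0.07  1.32 -0.8 ]
tool shift mm [-40.   20.2  18.7] len 49.0 tilt fix deg(tool) [ 0.01  0.04 -0.  ]
```

arm_command:
  steps:
    - [[-20, 10, 0], [0, 0, 0]]
    - [[-34, 17, 0], [0, 0, 0]]
    - [[-40, 20, 5], [0, 0, 0]]
    - [[-40, 20, 15], [0, 0, 0]]
    - [[-40, 20, 15], [0, 0, 0]]

```text
time_s: 21.7
tool_pos: [0.4722, -0.2541, 0.2126]
orientation: [0.974, 0.226, -0.001, -0.001]
ft_force: [0.3, 0.9, -1.4]
finger_gap: 0.0235
```

```bash
python3 d.py .4707 -.2571 .115; python3 - <<'E'
from h import *
ds=cams();save(ds[1],'g2.png',(60,180,240,370),5);save(ds[0],'g1.png',(120,240,330,450),5)
E
```

```text
t 21.7 tcp [ 0.4722 -0.2541  0.2126] gap 0.0235 F [ 0.3  0.9 -1.4] q [ 0.9   0.12 -0.49  1.75  0.06  1.28 -0.72]
tool shift mm [-2.6  2.3 97.6] len 98.0 tilt fix deg(tool) [-0.14  0.04  0.  ]
```

View pics/g2.png

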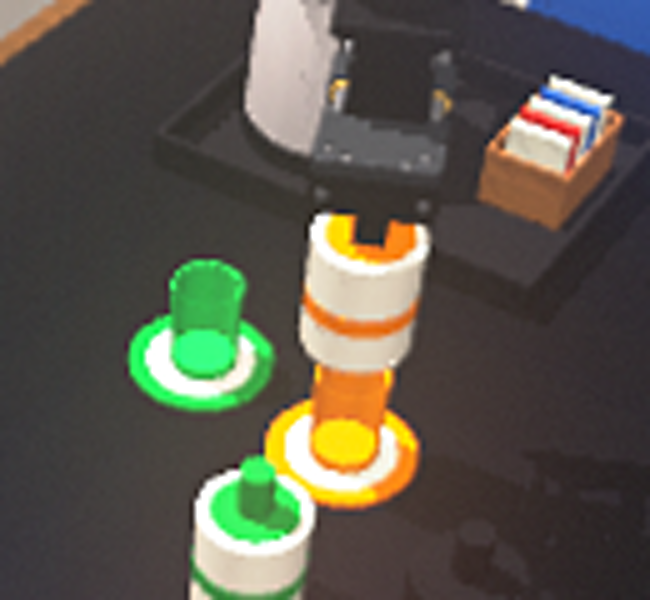

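The cover is above the tumbler. I'll correct the last few mm sideways, then go down.

arm_command:
  steps:
    - [[-2, 2, 3], [0, 0, 0]]
    - [[-2, 2, 10], [0, 0, 0]]
    - [[-2, 2, 15], [0, 0, 0]]
    - [[-2, 2, 15], [0, 0, 0]]

```text
time_s: 22.3
tool_pos: [0.471, -0.258, 0.1984]
orientation: [0.974, 0.225, -0.0, -0.0]
ft_force: [-0.4, -0.1, -2.4]
finger_gap: 0.0233
```

```bash
python3 d.py .4707 -.2571 .115
```

```text
t 22.3 tcp [ 0.471  -0.258   0.1984] gap 0.0233 F [-0.4 -0.1 -2.4] q [ 0.91  0.13 -0.49  1.77  0.07  1.26 -0.72]
tool shift mm [ 0.2 -0.8 83.4] len 83.0 tilt fix deg(tool) [-0.06  0.03  0.  ]
```

arm_command:
  steps:
    - [[0, 0, 15], [0, 0, 0]]
    - [[0, 0, 35], [0, 0, 0]]
    - [[0, 0, 55], [0, 0, 0]]
    - [[0, 0, 72], [0, 0, 0]]
    - [[0, 0, 80], [0, 0, 0]]

```text
time_s: 22.92
tool_pos: [0.4707, -0.2579, 0.1176]
orientation: [0.974, 0.225, -0.001, -0.001]
ft_force: [-0.1, 0.4, -1.3]
finger_gap: 0.0233
```

```bash
python3 d.py .4707 -.2571 .108
```

```text
t 22.925 tcp [ 0.4707 -0.2579  0.1176] gap 0.0233 F [-0.1  0.4 -1.3] q [ 0.89  0.21 -0.49  1.86  0.11  1.1  -0.75]
tool shift mm [ 0.4 -0.7  9.6] len 10.0 tilt fix deg(tool) [-0.09  0.06  0.  ]
```

arm_command:
  steps:
    - [[0, 0, 3], [0, 0, 0]]
    - [[0, 0, 6], [0, 0, 0]]
    - [[0, 0, 8], [0, 0, 0]]
    - [[0, 0, 9], [0, 0, 0]]
    - [[0, 0, 9], [0, 0, 0]]

```text
time_s: 23.55
tool_pos: [0.4714, -0.2583, 0.1102]
orientation: [0.974, 0.225, 0.0, 0.0]
ft_force: [-0.6, -0.8, -1.8]
finger_gap: 0.0232
```

```bash
python3 d.py .4707 -.2571 .108
```

```text
t 23.55 tcp [ 0.4714 -0.2583  0.1102] gap 0.0232 F [-0.6 -0.8 -1.8] q [ 0.89  0.22 -0.49  1.87  0.11  1.08 -0.76]
tool shift mm [-0.1 -1.4  2.2] len 3.0 tilt fix deg(tool) [ 0.02 -0.    0.  ]
```

arm_command:
  steps:
    - [[0, -1, 1], [0, 0, 0]]
    - [[0, -1, 2], [0, 0, 0]]
    - [[0, -1, 3], [0, 0, 0]]
    - [[0, -1, 3], [0, 0, 0]]
    - [[0, -1, 3], [0, 0, 0]]

```text
time_s: 24.18
tool_pos: [0.4711, -0.2572, 0.1079]
orientation: [0.974, 0.226, 0.0, 0.0]
ft_force: [-2.3, 1.8, 5.2]
finger_gap: 0.0232
```

Seated (5 N, height as expected). Release and rise.

arm_command:
  steps:
    - [[0, 0, 0], [0, 0, 0]]
    - [[0, 0, 0], [0, 0, 0]]
    - [[0, 0, 0], [0, 0, 0]]
    - [[0, 0, 0], [0, 0, 0]]
    - [[0, 0, 0], [0, 0, 0]]
  jaw: 0

```text
time_s: 24.8
tool_pos: [0.4709, -0.2574, 0.107]
orientation: [0.974, 0.225, -0.0, 0.0]
ft_force: [0.7, -0.2, -1.2]
finger_gap: 0.0652
```

arm_command:
  steps:
    - [[0, 0, -15], [0, 0, 0]]
    - [[0, 0, -35], [0, 0, 0]]
    - [[0, 0, -60], [0, 0, 0]]
    - [[0, 0, -80], [0, 0, 0]]
    - [[0, 0, -80], [0, 0, 0]]

```text
time_s: 25.42
tool_pos: [0.4723, -0.2579, 0.1896]
orientation: [0.974, 0.225, 0.002, 0.002]
ft_force: [0.1, 0.5, -1.0]
finger_gap: 0.0868
```

```bash
python3 d.py .4456 -.1019 .185; python3 - <<'E'
from h import *
ds=cams();save(ds[1],'i2.png',(80,220,220,370),5)
E
```

```text
t 25.425 tcp [ 0.4723 -0.2579  0.1896] gap 0.0868 F [ 0.1  0.5 -1. ] q [ 0.9   0.14 -0.49  1.78  0.07  1.23 -0.72]
tool shift mm [  44.6 -151.9    4.1] len 158.0 tilt fix deg(tool) [ 0.24 -0.13  0.  ]
```

View pics/i2.png

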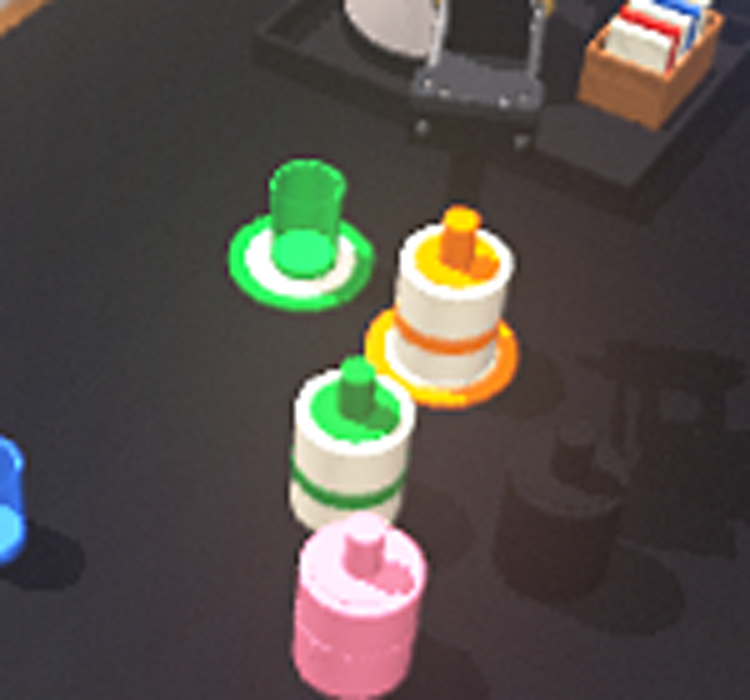

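The orange cover stands flat and central. Next the green cover.

arm_command:
  steps:
    - [[10, -34, 0], [0, 0, 0]]
    - [[22, -76, 0], [0, 0, 0]]
    - [[34, -116, 0], [0, 0, 0]]
    - [[45, -152, 5], [0, 0, 0]]
    - [[45, -152, 5], [0, 0, 0]]

```text
time_s: 26.15
tool_pos: [0.4435, -0.098, 0.181]
orientation: [0.974, 0.228, -0.001, -0.0]
ft_force: [0.4, -0.6, -0.4]
finger_gap: 0.0872
```

```bash
python3 d.py .4456 -.1019 .104
```

```text
t 26.15 tcp [ 0.4435 -0.098   0.181 ] gap 0.0872 F [ 0.4 -0.6 -0.4] q [ 0.79 -0.04 -0.61  1.97 -0.03  1.21 -0.92]
tool shift mm [ 0.3  4.5 76.9] len 77.0 tilt fix deg(tool) [-0.07  0.1   0.  ]
```

arm_command:
  steps:
    - [[0, 3, 15], [0, 0, 0]]
    - [[0, 3, 40], [0, 0, 0]]
    - [[0, 3, 60], [0, 0, 0]]
    - [[0, 3, 72], [0, 0, 0]]
    - [[0, 3, 72], [0, 0, 0]]

```text
time_s: 26.78
tool_pos: [0.445, -0.1042, 0.1087]
orientation: [0.974, 0.225, -0.001, -0.001]
ft_force: [-0.0, 0.1, 0.2]
finger_gap: 0.087
```

```bash
python3 d.py .4456 -.1019 .104
```

```text
t 26.775 tcp [ 0.445  -0.1042  0.1087] gap 0.087 F [-0.   0.1  0.2] q [ 0.78  0.05 -0.62  2.04  0.03  1.06 -0.97]
tool shift mm [ 1.5 -1.8  4.7] len 5.0 tilt fix deg(tool) [-0.13  0.09  0.  ]
```

arm_command:
  steps:
    - [[1, -2, 4], [0, 0, 0]]
    - [[1, -2, 5], [0, 0, 0]]
    - [[1, -2, 5], [0, 0, 0]]

```text
time_s: 27.15
tool_pos: [0.4461, -0.1015, 0.1054]
orientation: [0.974, 0.226, 0.0, 0.0]
ft_force: [0.6, -0.0, 0.1]
finger_gap: 0.0871
```

arm_command:
  steps:
    - [[0, 0, 0], [0, 0, 0]]
    - [[0, 0, 0], [0, 0, 0]]
    - [[0, 0, 0], [0, 0, 0]]
    - [[0, 0, 0], [0, 0, 0]]
    - [[0, 0, 0], [0, 0, 0]]
  jaw: 1
  grip_force: 25

```text
time_s: 27.78
tool_pos: [0.4458, -0.1015, 0.105]
orientation: [0.974, 0.225, -0.0, 0.0]
ft_force: [0.3, -0.7, 0.9]
finger_gap: 0.0451
```

arm_command:
  steps:
    - [[0, 0, 0], [0, 0, 0]]
    - [[0, 0, 0], [0, 0, 0]]
    - [[0, 0, 0], [0, 0, 0]]
    - [[0, 0, 0], [0, 0, 0]]
    - [[0, 0, 0], [0, 0, 0]]

```text
time_s: 28.4
tool_pos: [0.4458, -0.1014, 0.105]
orientation: [0.974, 0.225, -0.0, -0.0]
ft_force: [-0.3, 0.2, -0.1]
finger_gap: 0.0231
```

```bash
python3 d.py .4456 -.1019 .104
```

```text
t 28.4 tcp [ 0.4458 -0.1014  0.105 ] gap 0.0231 F [-0.3  0.2 -0.1] q [ 0.78  0.06 -0.62  2.05  0.04  1.05 -0.98]
tool shift mm [-0.4  0.3  1. ] len 1.0 tilt fix deg(tool) [-0.  0.  0.]
```

arm_command:
  steps:
    - [[0, 0, -8], [0, 0, 0]]
    - [[0, 0, -25], [0, 0, 0]]
    - [[0, 0, -60], [0, 0, 0]]
    - [[0, 0, -105], [0, 0, 0]]
    - [[0, 0, -145], [0, 0, 0]]

```text
time_s: 29.02
tool_pos: [0.4461, -0.1013, 0.2529]
orientation: [0.974, 0.226, 0.001, 0.001]
ft_force: [0.1, 0.2, -1.3]
finger_gap: 0.023
```

```bash
python3 d.py .6062 -.2752 .24
```

```text
t 29.025 tcp [ 0.4461 -0.1013  0.2529] gap 0.023 F [ 0.1  0.2 -1.3] q [ 0.81 -0.09 -0.6   1.86 -0.05  1.36 -0.89]
tool shift mm [ 67.4 226.5  13.5] len 237.0 tilt fix deg(tool) [ 0.11 -0.07  0.  ]
```

arm_command:
  steps:
    - [[6, 20, 0], [0, 0, 0]]
    - [[18, 60, 0], [0, 0, 0]]
    - [[31, 104, 0], [0, 0, 0]]
    - [[44, 148, 0], [0, 0, 0]]
    - [[56, 188, 0], [0, 0, 0]]

```text
time_s: 29.65
tool_pos: [0.5797, -0.2475, 0.2512]
orientation: [0.974, 0.225, 0.0, 0.0]
ft_force: [-0.1, 0.3, -1.1]
finger_gap: 0.0236
```

arm_command:
  steps:
    - [[7, 24, 0], [0, 0, 0]]
    - [[11, 38, 0], [0, 0, 0]]
    - [[11, 38, 10], [0, 0, 0]]
    - [[11, 38, 25], [0, 0, 0]]
    - [[11, 38, 35], [0, 0, 0]]

```text
time_s: 30.28
tool_pos: [0.6043, -0.2739, 0.2137]
orientation: [0.974, 0.226, -0.001, -0.0]
ft_force: [-0.5, -0.2, -1.7]
finger_gap: 0.0233
```

```bash
python3 d.py .6062 -.2752 .117; python3 - <<'E'
from h import *
ds=cams();save(ds[1],'j2.png',(60,180,220,350),5)
E
```

```text
t 30.275 tcp [ 0.6043 -0.2739  0.2137] gap 0.0233 F [-0.5 -0.2 -1.7] q [ 0.78  0.41 -0.53  1.43  0.21  1.36 -0.87]
tool shift mm [ 1.3  2.1 96.6] len 97.0 tilt fix deg(tool) [-0.07  0.09  0.  ]
```

View pics/j2.png

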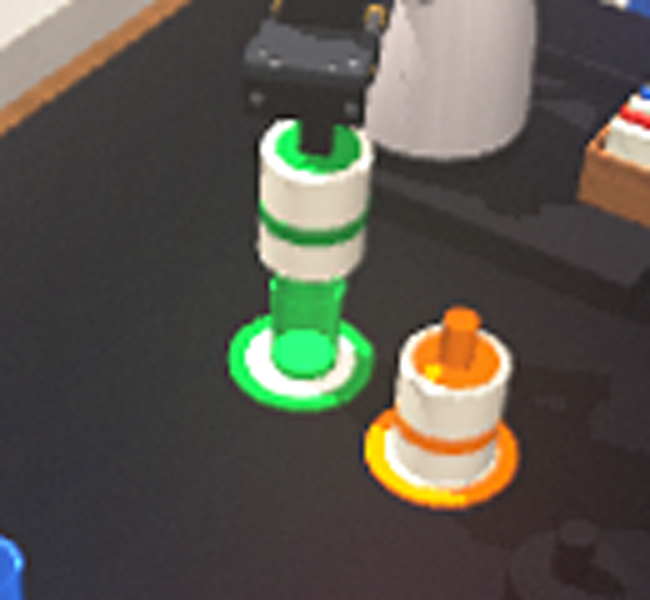

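The cover is right above the green tumbler. Aligning, then down.

arm_command:
  steps:
    - [[1, 2, 2], [0, 0, 0]]
    - [[1, 2, 8], [0, 0, 0]]
    - [[1, 2, 13], [0, 0, 0]]
    - [[1, 2, 13], [0, 0, 0]]

```text
time_s: 30.88
tool_pos: [0.6068, -0.2763, 0.2014]
orientation: [0.974, 0.225, -0.0, -0.0]
ft_force: [-0.5, 0.7, -0.8]
finger_gap: 0.0231
```

```bash
python3 d.py .6062 -.2752 .117
```

```text
t 30.875 tcp [ 0.6068 -0.2763  0.2014] gap 0.0231 F [-0.5  0.7 -0.8] q [ 0.78  0.42 -0.53  1.44  0.21  1.34 -0.87]
tool shift mm [-0.  -1.2 84.4] len 84.0 tilt fix deg(tool) [-0.05  0.04  0.  ]
```

arm_command:
  steps:
    - [[0, -1, 15], [0, 0, 0]]
    - [[0, -1, 35], [0, 0, 0]]
    - [[0, -1, 55], [0, 0, 0]]
    - [[0, -1, 72], [0, 0, 0]]
    - [[0, -1, 80], [0, 0, 0]]

```text
time_s: 31.5
tool_pos: [0.6059, -0.2753, 0.12]
orientation: [0.974, 0.225, -0.001, -0.001]
ft_force: [0.0, -0.6, -2.2]
finger_gap: 0.0232
```

```bash
python3 d.py .6062 -.2752 .109
```

```text
t 31.5 tcp [ 0.6059 -0.2753  0.12  ] gap 0.0232 F [ 0.  -0.6 -2.2] q [ 0.78  0.48 -0.52  1.53  0.25  1.2  -0.9 ]
tool shift mm [ 0.4  0.1 11. ] len 11.0 tilt fix deg(tool) [-0.11  0.09  0.  ]
```

arm_command:
  steps:
    - [[0, 0, 3], [0, 0, 0]]
    - [[0, 0, 6], [0, 0, 0]]
    - [[0, 0, 8], [0, 0, 0]]
    - [[0, 0, 9], [0, 0, 0]]
    - [[0, 0, 9], [0, 0, 0]]

```text
time_s: 32.12
tool_pos: [0.6067, -0.2756, 0.1132]
orientation: [0.974, 0.225, 0.0, 0.0]
ft_force: [0.3, 0.9, -0.7]
finger_gap: 0.0233
```

```bash
python3 d.py .6062 -.2752 .109
```

```text
t 32.125 tcp [ 0.6067 -0.2756  0.1132] gap 0.0233 F [ 0.3  0.9 -0.7] q [ 0.77  0.49 -0.51  1.54  0.25  1.19 -0.9 ]
tool shift mm [-0.3 -0.6  4.2] len 4.0 tilt fix deg(tool) [ 0.02 -0.01  0.  ]
```

arm_command:
  steps:
    - [[0, -0.5, 1], [0, 0, 0]]
    - [[0, -0.5, 2], [0, 0, 0]]
    - [[0, -0.5, 3], [0, 0, 0]]
    - [[0, -0.5, 4.5], [0, 0, 0]]
    - [[0, -0.5, 4.5], [0, 0, 0]]

```text
time_s: 32.75
tool_pos: [0.6066, -0.2751, 0.1091]
orientation: [0.974, 0.225, 0.0, 0.0]
ft_force: [-2.0, 0.5, 2.5]
finger_gap: 0.0235
```

arm_command:
  steps:
    - [[0, 0, 0.5], [0, 0, 0]]
    - [[0, 0, 0.5], [0, 0, 0]]

```text
time_s: 33.0
tool_pos: [0.6066, -0.2751, 0.1091]
orientation: [0.974, 0.225, 0.0, 0.0]
ft_force: [-2.3, 0.7, 5.6]
finger_gap: 0.0236
```

arm_command:
  steps:
    - [[0, 0, 0], [0, 0, 0]]
    - [[0, 0, 0], [0, 0, 0]]
    - [[0, 0, 0], [0, 0, 0]]
    - [[0, 0, 0], [0, 0, 0]]
    - [[0, 0, 0], [0, 0, 0]]
  jaw: 0

```text
time_s: 33.62
tool_pos: [0.6064, -0.2751, 0.1079]
orientation: [0.974, 0.225, -0.0, -0.0]
ft_force: [0.2, -0.1, -0.5]
finger_gap: 0.0653
```

arm_command:
  steps:
    - [[0, 0, -15], [0, 0, 0]]
    - [[0, 0, -45], [0, 0, 0]]
    - [[0, 0, -85], [0, 0, 0]]
    - [[0, 0, -120], [0, 0, 0]]
    - [[0, 0, -140], [0, 0, 0]]

```text
time_s: 34.25
tool_pos: [0.6074, -0.2751, 0.2515]
orientation: [0.974, 0.226, 0.002, 0.001]
ft_force: [-0.2, -0.1, 0.9]
finger_gap: 0.0869
```

arm_command:
  steps:
    - [[25, -45, 0], [0, 0, 0]]
    - [[50, -90, 0], [0, 0, 0]]
    - [[75, -135, 0], [0, 0, 0]]
    - [[100, -180, 0], [0, 0, 0]]
    - [[120, -215, 0], [0, 0, 0]]

```text
time_s: 34.88
tool_pos: [0.6194, -0.0264, 0.2482]
orientation: [0.974, 0.226, -0.0, -0.0]
ft_force: [0.2, -0.1, 0.4]
finger_gap: 0.0871
```

```bash
python3 d.py .6062 -.2752 .109; python3 - <<'E'
from h import *
ds=cams();save(ds[1],'k2.png',None,1.5);save(ds[0],'k1.png',None,1.5)
def dot(v):return np.round(v,4).tolist()
# knob top circles by colour, z=.124
for n,c,kb in (("green",(.606,-.275),None),("orange",(.470,-.257),None)):
    for d in ds: print(n,fit([d],c,[(.037,.004,.088),(.012,.088,.124)],thr=95)[0])
for n,x0 in (("blue",(.6124,.071)),): print(n,fit(ds,x0,TUM,thr=95))
for t in ("mug_mid","bottle_mid","tumbler_blue_mid"):
    for c in("top","side"): print(t,c,[(np.round(x["at"],1).tolist(),round(x["confidence"],2)) for x in r.tip_of(c,t)][:2])
E
```

```text
t 34.875 tcp [ 0.6194 -0.0264  0.2482] gap 0.0871 F [ 0.2 -0.1  0.4] q [ 0.52  0.32 -0.65  1.5   0.19  1.4  -1.25]
tool shift mm [-121.6  217.5  139.1] len 285.0 tilt fix deg(tool) [-0.02  0.    0.  ]
green [ 0.6139 -0.2939]
green [ 0.5935 -0.2553]
orange [ 0.4818 -0.2751]
orange [ 0.4579 -0.2355]
blue (array([0.6122, 0.0711]), 56)
mug_mid top []
mug_mid side [([222.9, 176.3], 0.66)]
bottle_mid top [([183.2, 89.7], 0.9)]
bottle_mid side [([277.0, 135.9], 0.87)]
tumbler_blue_mid top [([148.5, 251.5], 0.82)]
tumbler_blue_mid side []
```

View pics/k2.png

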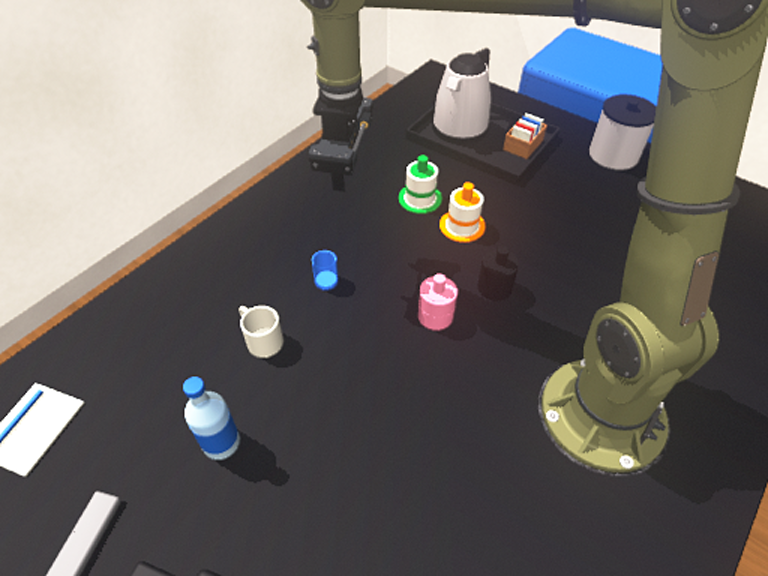

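View pics/k1.png

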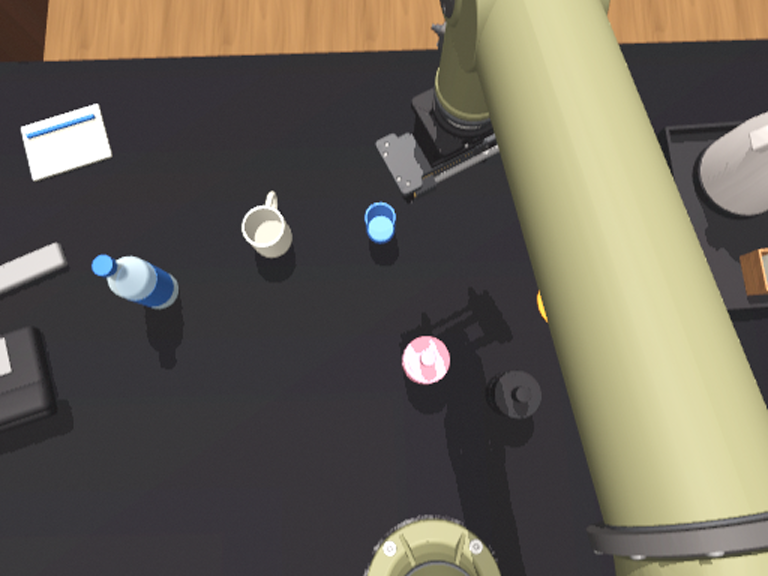

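Both covers stand on their coasters in the side view at (422,182) and (465,211). The arm hides them from the top camera and my fit merges coaster and cover, so I'll move aside and check with overlays.

arm_command:
  steps:
    - [[20, -50, -10], [0, 0, 0]]
    - [[40, -100, -20], [0, 0, 0]]
    - [[60, -150, -20], [0, 0, 0]]
    - [[80, -200, -20], [0, 0, 0]]
    - [[80, -200, -20], [0, 0, 0]]

```text
time_s: 35.9
tool_pos: [0.6021, 0.1912, 0.2683]
orientation: [0.973, 0.229, 0.0, -0.002]
ft_force: [-0.0, 0.8, 1.1]
finger_gap: 0.0869
```

```bash
python3 - <<'E'
from h import *
ds=cams();out=[]
for d,(a,b,c,e) in zip(ds,((110,230,330,430),(95,175,250,340))):
    s=480/(b-a);f=cv2.cvtColor(d['frame'],cv2.COLOR_RGB2BGR)
    crop=cv2.resize(f[a:b,c:e],(int(s*(e-c)),480),interpolation=cv2.INTER_CUBIC)
    for x,y in ((.606,-.2752),(.4702,-.2574)):
      for rad,z in ((.037,.088),(.012,.124),(.054,.004),(.037,.004)):
        P=proj(d,[[x+rad*np.cos(t),y+rad*np.sin(t),z] for t in TH])
        cv2.polylines(crop,[np.round(((P+.5-[c,a])*s)).astype(np.int32)],True,(0,0,255),1)
    out.append(crop[:,:400] if crop.shape[1]<400 else crop[:,:400])
cv2.imwrite('pics/l.png',np.hstack(out));print(r.sense()['finger_gap'])
E
```

```text
0.08704078250905743
```

View pics/l.png

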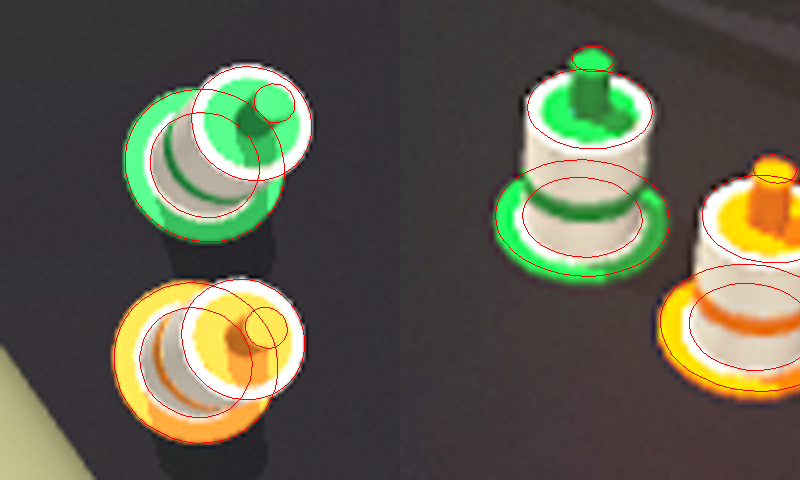

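The red outlines of ideally placed covers match both covers to about 1 px in both views, so they are flat and central. The gripper is open and clear, so I'm handing in.

```bash
python3 -c "
from plant import r
print(r.close_job(), r.sense()['time_s'])"
```

```text
the job is handed in; nothing more can be done
the job is handed in; nothing more can be done
```

Both tumblers stand on their own coasters under the covers of their own colour, and I handed the job in at about 36 s of the 120 s. `close_job` gives no verdict.

**How it was set down:** each tumbler and cover was lowered until contact showed at about 4–6 N, then released. Nothing was dropped.

**Tumblers:** before they were covered, the side-view outlines of centred tumblers matched both to about 1 px (roughly 2–3 mm). From the top I got a rough look at the orange tumbler only (about 1 px off). The green one was hidden by the arm and was not checked from there.

**Covers:** in the last check, the projected outlines of ideally placed covers matched both to about 1 px in the top and side views. They look flat and central.

**Bystanders:**
- The blue tumbler's fitted position moved less than 1 mm.
- The bottle was found by the networks within about 5 px of its start.
- The mug was found only from the side, 3 px from its start, and missed from the top. It looked in place in both views.
- I left the pink and black look-alikes alone.

**Checks that failed or disagreed:**
- My silhouette fits failed on objects standing on a coaster, because object and coaster merge into one shape, and the arm hid part of some views. I discarded those results for the outline check.
- The side camera put objects up to about 4 mm away from the top camera's position, within the task's tolerances.

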